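Fetch the brass bushing from behind the locating cones

ROBOT

A 6-joint arm with a two-finger parallel gripper is mounted at the origin on the work surface. World frame = base frame: x ahead of the robot, y to its left, z up, the work surface at z = 0. Lengths are in m, angles in rad, forces in N, time in s.
With the tool pointing down it reaches from about 0.275 to 0.825 m from the base axis. Payload 4.9 kg.
Tool frame: the origin (TCP) lies midway between the tips of the shut fingers; the grasp point (between the pads) lies 19 mm behind it (grip_point_offset is the distance from the TCP to the grasp point, in m); z points along the fingers, y is the line along which they close (so a half turn about z gives the same grasp; the last joint's range is limited). The gripper opens to 85 mm and grips with 20 to 120 N. Pads are 22 mm wide; open, the fingers measure 114 mm over their backs; the gripper's body (76 mm by 85 mm) begins 54 mm behind the grasp point. The pads swing forward as they close: fully open they stand 13 mm farther back than shut.
Start: joints at [1.188, 0.326, -0.193, 1.052, 0, 1.437], TCP at [0.135, 0.533, 0.231] pointing down, gripper open.
Joint ranges: [-2.65, 2.65], [-0.97, 1.79], [-1.3, 1.35], [-1.93, 2.1], [-1.47, 1.37], [-3.14, 3.14]. Speed limits (rad/s): [2.57, 2.57, 3.14, 3.14, 3.14, 3.14].

INTERFACE

Orientations are given as a rotation vector (axis times angle).
In Python, from cell import * gives the robot as it stands. Calls block until the motion is done:
- movep(position, orientation): joint-space move of the TCP to a pose.
- move_l(position, velocity=0.15, rot=None, until_force=None): straight line of the TCP; rot=None keeps the orientation; velocity is the mean speed in m/s. With until_force (N) it stops when the force on the tool has changed by that much, and returns True; else False.
- set_joints(angles): joint-space move.
- let_go() and grab(newtons=None): open the fingers fully, or close them until they stop; newtons is the grip in N (None keeps the last).
- sleep(seconds).
- ik(position, orientation): joint angles nearest the present ones, or None.
- get_state(): the state.
- grab_frame(name): name is "scene" or "top"; returns a dict with "img" (480x640x3 uint8, red, green, blue), "fx", "fy", "cx", "cy" (pixels), "cam_to_world" (4x4, takes a point from camera to world coordinates). Camera axes: x right, y down, z forward; pixel columns grow to the right and rows downward; lengths in m; the calibration is good to about 2 mm. A picture is of the moment at which its call begins. There is no depth.
A pose or a line that the arm cannot do raises MotionError and nothing moves.
- sign_off(): hands the job in; it is judged then, once.
Trained networks look in the newest picture that a camera, given by its name, has taken for a name from the list of things; names that differ only in an ending like _2 or _b are one class to them, and where a whole thing is asked for, a point or a joint stands for the part that bears it (a point fixed in the world has none). Each returns a list of dicts, best first, with "score" (0 to 1); they miss things now and then, are a little off and sometimes report something else, mostly with a low value. They report only what shows in the picture. A call takes as long as a camera call. They do not tell look-alikes from the thing itself.
- spot_in(camera, name): "centre" ([column, row] in pixels, amid what is visible of it).
- silhouettes(camera, name): "mask" (480x640 bool, what is visible of it) and "centre" ([column, row] in pixels, amid what is visible of it).
- tip_of(camera, name): "centre" ([column, row] in pixels: a listed point, or the origin of a listed thing).
The state is a dict: "clock": time; "q": joint angles; "joint_velocities": joint speeds; "tau": joint torques, N m; "position": TCP position; "eef_rot": TCP orientation; "contact_force": force on the tool from outside, world axes, zero at the start; "wrist_torque": the same for the moment, N m; "finger_gap": opening from 0.0 (shut) to 1.0 (fully open); "grasp_force": force on a finger pad.
Only numpy, scipy, OpenCV 4.12 (cv2) and the standard library are available. Lean on these libraries where they do the work, as an engineer would, in place of code of your own. Each camera call takes 0.05 s, during which the arm holds its last target. There are 200 camera calls.

TASK

Set up the turntable for the next job: the brass pipe bushing stands at the closed end of the tooling channel behind the two black locating cones, so first take both cones out and stand them in the green tray, then slip the bushing upright over the red fixture pin on the turntable until it sits flat on the faceplate. Finally take the cones from the tray and stand each one back in the channel on the spot where it stood at the start. Tip nothing over, and leave the magnetic square, the wrench and the spray can where they are.

Things in the scene. Friction and masses are not known exactly. Their poses are not given: they have to be found in the camera images.
- blunt_cone: Blunt locating cone, black steel with a YELLOW stem, 100 mm tall, standing upright, about 0.7 kg. Dia 48 foot up to 44 mm, tapering to dia 33 at 66 mm (a shoulder), then a straight upright stem dia 20 from 66 to 100 mm, by which it is gripped. Origin: centre of its underside; z up along its axis. It starts in the channel, in either of the two cone places; remember where it stood.
- slim_cone: Slim locating cone, black steel with a bare bright STEEL stem, 100 mm tall, standing upright, about 0.6 kg. Dia 48 foot up to 28 mm, tapering to dia 23 at 66 mm, then a straight upright stem dia 20 from 66 to 100 mm, by which it is gripped. Origin: centre of its underside; z up along its axis. It starts in the channel, in either of the two cone places; remember where it stood.
- bushing: Brass pipe bushing, a plain open tube: outside dia 52, bore dia 38, height 48 mm, axis upright, about 0.4 kg. Origin: centre of its underside; z up along its axis. It starts at the closed end of the channel, standing free with about 32 mm between it and the end plate and about 5 mm between it and the nearer cone.
- channel: Fixed grey steel U-channel offcut lying web down, 226 mm long, 80 mm wide, 50 mm high outside; walls and floor 5 mm thick, so 70 mm wide inside with its floor 5 mm above the table. Open at the -x end (towards the robot), closed at the +x end by a 6 mm plate as high as the walls. Origin: centre of its underside; x runs along the channel towards the closed end, y across. The things in it stand in one row along x: cone, cone (66 mm between their axes), bushing (55 mm on).
- tray: Fixed shallow green steel tray with an open top, 220 mm (x) by 150 mm (y), rim 16 mm high, walls and floor 4 mm thick. Both cones are to stand in it meanwhile, anywhere inside. Origin: centre of its underside.
- faceplate: The turntable's round cast-iron faceplate, dia 184 with a black rubber-grip rim, its top 52 mm above the table, and at its centre, fixed and upright, the red fixture pin: dia 22, 40 mm tall, straight to 26 mm and then tapering to dia 8. Origin: centre of the faceplate's top, which is the foot of the pin; z up. The faceplate turns freely about z; its turn does not matter.
- mag_square: Bystander: blue magnetic welding square lying flat beyond the work, legs about 110 mm, 18 mm thick. Origin: underside of its corner.
- wrench: Bystander: steel open-ended wrench, 170 mm long, lying flat beyond the work.
- spray_can: Bystander: white spray can with a red cap, dia 52, 140 mm tall, standing to the robot's right. Origin: centre of its underside.
There are look-alikes about, which are no part of the job. What is shaped like the slim_cone but orange is not meant.

How it is judged:
By the outcome, as a careful person would: the job done as asked, in the order asked, and still so for the second after the job is handed in, with the robot touching nothing.
It also fails if it takes over 136 s, if anything falls off the work surface, if the arm or the gripper's body presses on something with over 40 N, if the wrist force passes 120 N, or if a joint passes its speed limit or range.

## Working session

There is one attempt and no reset: what is moved stays moved. The work goes in short steps, each a Python script; the robot and the scene stay as the last script left them, time stands still between calls to the robot, and variables do not carry over. Pictures are saved under pics/ and viewed, at most 14 in all, crops included, and the job is handed in when it is done.

```bash
ls; mkdir -p pics; python3 - <<'E'
from cell import *
import cv2
print(get_state())
for c in ("scene","top"):
    f=grab_frame(c); cv2.imwrite(f"pics/{c}0.png",f["img"][:,:,::-1]); print(c,f["fx"],f["fy"],f["cx"],f["cy"],f["cam_to_world"])
    for n in ["blunt_cone","slim_cone","bushing","channel","tray","faceplate","spray_can"]:
        print(n,[([round(float(v)) for v in d["centre"]],round(d["score"],2)) for d in tip_of(c,n)],[([round(float(v)) for v in d["centre"]],round(d["score"],2)) for d in spot_in(c,n)])
E
```

```text
pics
{'clock': 0.0, 'q': array([ 1.18777877e+00,  3.26995396e-01, -1.93568086e-01,  1.05201590e+00,
       -2.26783806e-05,  1.43661263e+00]), 'joint_velocities': array([-0.00183337,  0.00090402,  0.0002737 , -0.00040664,  0.00027783,
       -0.00111946]), 'tau': array([ 6.15490408e-04, -4.43396580e+01,  2.62440401e+01,  1.53520668e-02,
        7.87953263e-05,  8.19807326e-06]), 'position': array([0.13521731, 0.53251674, 0.23047979]), 'eef_rot': array([-3.89805643e-01, -3.11687689e+00,  2.71642435e-03]), 'contact_force': array([-0.16360741, -0.25147086, -0.0482286 ]), 'wrist_torque': array([-0.00451959, -0.02376455, -0.00975428]), 'grasp_force': 0.0, 'finger_gap': 0.9927451720842884}
scene 449.7131293599641 449.7131293599641 312.76901321948026 239.353897238663 [[ 0.78532214  0.33012938 -0.52372104  1.25409571]
 [ 0.61905193 -0.40970221  0.67001404 -0.9556023 ]
 [ 0.00662165 -0.85038738 -0.52611544  0.70088877]
 [ 0.          0.          0.          1.        ]]
blunt_cone [([243, 276], 0.89)] [([243, 258], 0.8)]
slim_cone [([226, 268], 0.81), ([266, 256], 0.63)] [([264, 247], 0.94), 
[... 331 characters left out ...]
4 479.74181803576994 314.1316889412777 235.81780037833983 [[-0.01356698 -0.99624556  0.08550275  0.49196638]
 [-0.99989726  0.01312156 -0.0057693  -0.13016227]
 [ 0.00462571 -0.08557224 -0.99632123  1.22908988]
 [ 0.          0.          0.          1.        ]]
blunt_cone [([391, 258], 0.82)] [([394, 258], 0.58)]
slim_cone [([345, 276], 0.85), ([390, 280], 0.51)] [([345, 275], 0.86), ([391, 279], 0.83), ([323, 161], 0.39), ([392, 230], 0.16)]
bushing [([386, 233], 0.51), ([469, 250], 0.21)] [([395, 231], 0.69)]
channel [([390, 252], 0.69)] [([393, 247], 0.66)]
tray [] [([258, 262], 0.62)]
faceplate [([134, 264], 0.69)] [([133, 262], 0.82)]
spray_can [([470, 250], 0.73)] [([480, 250], 0.82)]
```

```bash
cat > h.py <<'E'
from cell import *
import numpy as np, cv2
def proj(f,P):
    T=np.linalg.inv(f["cam_to_world"]); p=T[:3,:3]@np.array(P,float)+T[:3,3]
    return np.array([f["fx"]*p[0]/p[2]+f["cx"], f["fy"]*p[1]/p[2]+f["cy"]])
def unproj(f,uv,z):
    M=np.array(f["cam_to_world"]); d=M[:3,:3]@np.array([(uv[0]-f["cx"])/f["fx"],(uv[1]-f["cy"])/f["fy"],1])
    return M[:3,3]+d*(z-M[2,3])/d[2]
E
python3 - <<'E'
import cv2,numpy as np
a=cv2.imread("pics/top0.png");b=cv2.imread("pics/scene0.png")
cv2.imwrite("pics/topcrop.png",cv2.resize(a[200:310,330:480],None,fx=5,fy=5,interpolation=cv2.INTER_CUBIC))
cv2.imwrite("pics/scenecrop.png",cv2.resize(b[215:325,190:340],None,fx=5,fy=5,interpolation=cv2.INTER_CUBIC))
E
```

```text
(no output)
```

View pics/top0.png

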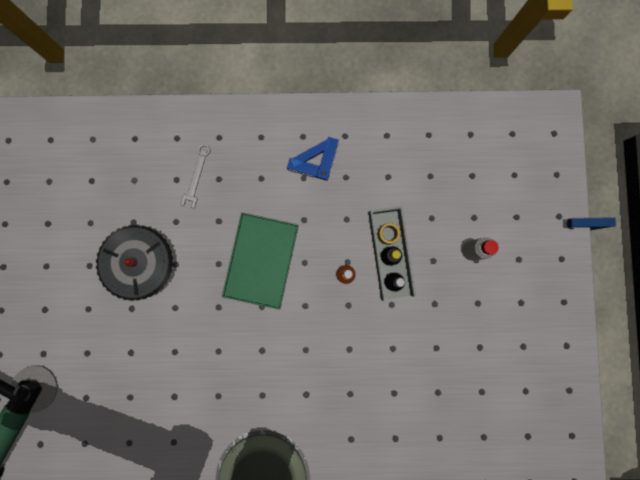

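View pics/scene0.png

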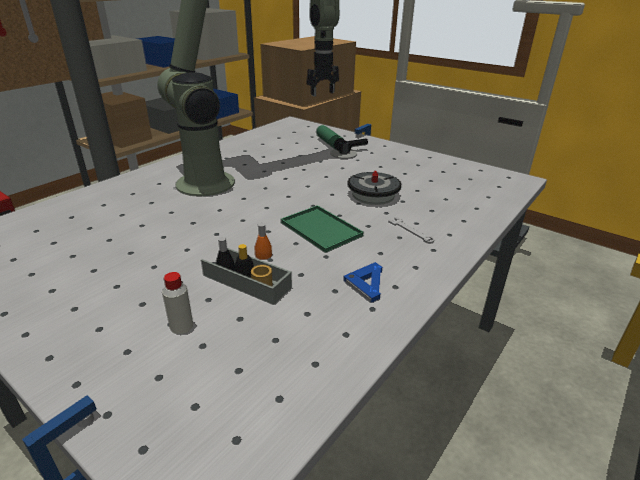

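View pics/topcrop.png

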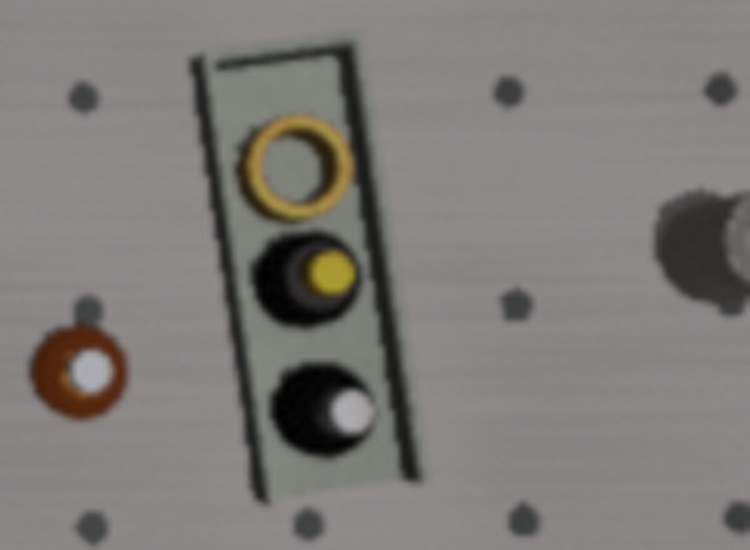

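View pics/scenecrop.png

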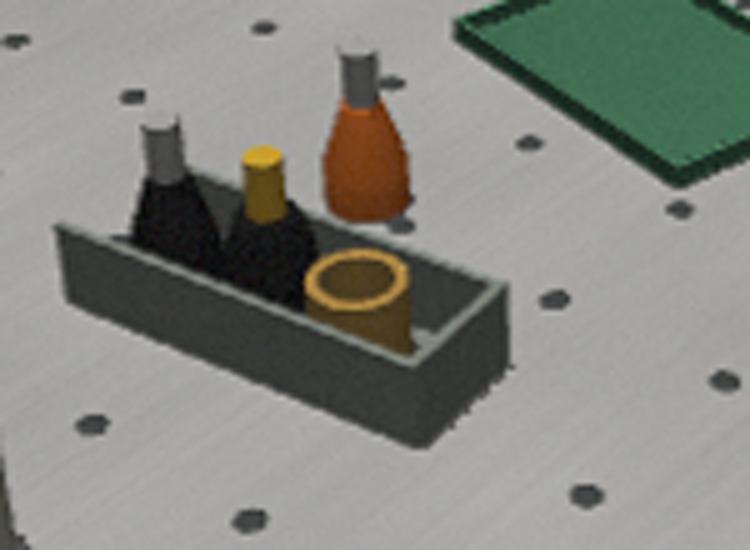

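Top view: tray (260,261), faceplate/pin (130,262), spray can (485,248). The channel is at x 370–412. In it, from the closed end, stand the bushing (390,233), the blunt cone with its yellow stem (396,255) and the slim cone with its steel stem (400,282).

There are two candidates for slim_cone: the orange one at (345,274) and the black one in the channel at (400,282). The enlarged crops confirm that the black one with the steel stem is meant, and it is at the open-end place.

```bash
python3 - <<'E'
from h import *
F={c:grab_frame(c) for c in ("top","scene")}
def blob(c,box,cond):
    x0,y0,x1,y1=box; im=F[c]["img"][y0:y1,x0:x1].astype(int); m=cond(im[...,0],im[...,1],im[...,2]).astype(np.uint8)
    n,l,s,ce=cv2.connectedComponentsWithStats(m); i=1+np.argmax(s[1:,4]); return ce[i]+[x0,y0],s[i]
ye=lambda r,g,b:(r-b>70)&(g-b>50)
br=lambda r,g,b:(r-b>40)
wh=lambda r,g,b:(r>120)
gr=lambda r,g,b:(g-r>25)
rd=lambda r,g,b:(r-g>50)
R={}
for nm,c,box,cond,z in [("yellow","top",(384,245,408,265),ye,.105),("white","top",(393,275,407,289),wh,.105),("bush","top",(375,218,405,246),br,.053),("pin","top",(120,250,145,275),rd,.085),("tray","top",(215,205,305,315),gr,.01),
 ("yellowS","scene",(230,235,255,250),lambda r,g,b:(r>190)&(r-b>70),.105)]:
    ce,s=blob(c,box,cond); P=unproj(F[c],ce,z); R[nm]=P; print(nm,ce.round(1),s[4],s[2:4],P.round(4))
u=R["bush"]-R["white"]; print("row",np.hypot(*u[:2]),np.hypot(*(R["yellow"]-R["white"])[:2]),np.degrees(np.arctan2(u[1],u[0])))
# tray yaw
im=F["top"]["img"].astype(int); m=((im[...,1]-im[...,0])>25); m[:,:215]=0;m[:,305:]=0
pts=np.argwhere(m)[:,::-1].astype(np.float32); rect=cv2.boxPoints(cv2.minAreaRect(pts)); print("tray corners",[unproj(F["top"],p,.016)[:2].round(3) for p in rect])
print("chan corners",[unproj(F["top"],(330+a/5,200+b/5),.05)[:2].round(4) for a,b in [(197,58),(350,42),(415,482),(262,500)]])
# pin: top in scene, faceplate
for c in F:
    s=silhouettes(c,"faceplate"); 
    if s:
        cs,_=cv2.findContours(s[0]["mask"].astype(np.uint8),0,1); e=cv2.fitEllipse(max(cs,key=len)); print(c,"fp ellipse",e,unproj(F[c],e[0],.045)[:2])
ce,s=blob("scene",(365,165,390,190),rd); print("pinS",ce,s,unproj(F["scene"],ce,.072))
# overlay
for nm in R: print(nm,"in scene",proj(F["scene"],R[nm]).round(1))
t=cv2.resize(F["top"]["img"][235:290,100:160],None,fx=6,fy=6,interpolation=2);s=cv2.resize(F["scene"]["img"][155:210,345:405],None,fx=6,fy=6,interpolation=2)
cv2.imwrite("pics/pin.png",np.hstack([t,s])[:,:,::-1])
E
```

```text
yellow [395.9 254.2] 59 [9 9] [ 0.5426 -0.3278  0.105 ]
white [401.4 282.2] 65 [10 11] [ 0.477  -0.3389  0.105 ]
bush [389.4 233. ] 193 [22 21] [ 0.5975 -0.3224  0.053 ]
pin [128.5 262.4] 37 [8 7] [0.5326 0.3055 0.085 ]
tray [260.  260.7] 4970 [75 95] [0.5351 0.001  0.01  ]
yellowS [242.  245.6] 20 [7 4] [ 0.5436 -0.3291  0.105 ]
row 0.12163857636541463 0.06653054216360497 7.788786298404368
tray corners [array([0.447, 0.096]), array([0.84 , 0.011]), array([ 0.805, -0.136]), array([ 0.414, -0.047])]
chan corners [array([ 0.6516, -0.2748]), array([ 0.6586, -0.3509]), array([ 0.4415, -0.3765]), array([ 0.4338, -0.3014])]
top fp ellipse ((134.34671020507812, 262.0789794921875), (73.90245056152344, 77.09555053710938), 53.79607391357422) [0.53453895 0.30635762]
scene fp ellipse ((373.8245849609375, 184.03512573242188), (24.656051635742188, 53.804866790771484), 92.89904022216797) [0.54035572 0.29884465]
pinS [374.86363636 173.31818182] [ 7  6  6  5 22] [0.52555955 0.32572288 0.072     ]
yellow in scene [242.  245.3]
white in scene [220.5 238.4]
bush in scene [260.9 269.7]
pin in scene [373.8 172.2]
tray in scene [320.2 225.8]
yellowS in scene [241.9 245.7]
```

View pics/pin.png

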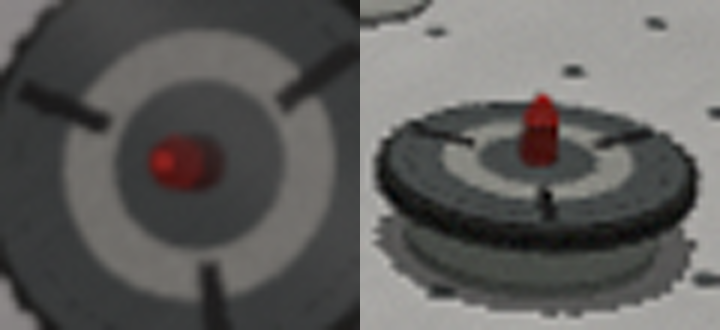

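```bash
cat >> h.py <<'E'
from scipy.spatial.transform import Rotation as Ro
import json
def down(deg): return (Ro.from_euler("z",deg,degrees=True)*Ro.from_euler("x",180,degrees=True)).as_rotvec()
YAW=6.8
SLIM=np.array([.4780,-.3356]); BLUNT=np.array([.5426,-.3281]); BUSH=np.array([.5975,-.3224])
T1=np.array([.485,.0125]); T2=np.array([.585,-.0105])
HI=.24
def st(t=""):
    s=get_state(); print(t,"t",round(s["clock"],1),"p",s["position"].round(4),"gap",round(s["finger_gap"],3),"gf",round(s["grasp_force"],1),"F",s["contact_force"].round(1))
def over(xy,psi,z=HI): movep([*xy,z],down(psi))
def pick(xy,psi,z,n,off=0):
    over(xy,psi); move_l([*xy,z+.03],.25)
    print("hit",move_l([*xy,z],.08,until_force=12)); grab(n); st("grip")
    p=get_state()["position"]; move_l([p[0],p[1],HI],.2); st("up")
def place(xy,psi,z):
    over(xy,psi); move_l([*xy,z+.02],.25)
    print("touch",move_l([*xy,z-.004],.03,until_force=4)); st("down"); let_go(); sleep(.2)
    p=get_state()["position"]; move_l([p[0],p[1],HI],.25)
E
python3 - <<'E'
from h import *
f=grab_frame("top"); print("fp ring",unproj(f,(132.75,261.8),.052).round(4),"tip",unproj(f,(126.8,261.5),.092).round(4))
for psi in (YAW,YAW+180,YAW+90,YAW-90):
    print(psi,[ (None if q is None else np.round(q,2)) for q in [ik([*x,z],down(psi)) for x,z in ((SLIM,.075),(SLIM,HI),(BLUNT,HI),(T1,HI),(T2,.075),(BUSH,.02),(BUSH,HI),((.534,.306),.1))]])
E
```

```text
fp ring [0.535  0.3077 0.052 ] tip [0.5345 0.3069 0.092 ]
6.8 [array([-0.74,  0.53, -0.3 ,  0.73,  0.  ,  2.28]), array([-0.74,  0.38, -0.08,  1.1 ,  0.  ,  2.28]), array([-0.66,  0.48,  0.06,  1.15,  0.  ,  2.36]), array([-0.13,  0.2 , -0.34,  1.03,  0.  ,  2.9 ]), array([-0.14,  0.53, -0.3 ,  0.73,  0.  ,  2.88]), array([-0.6 ,  0.75, -0.06,  0.77,  0.  ,  2.42]), array([-0.6 ,  0.57,  0.21,  1.21,  0.  ,  2.42]), array([ 0.4 ,  0.55, -0.19,  0.83,  0.  , -2.86])]
186.8 [array([-0.74,  0.53, -0.3 ,  0.73,  0.  , -0.86]), array([-0.74,  0.38, -0.08,  1.1 ,  0.  , -0.86]), array([-0.66,  0.48,  0.06,  1.15,  0.  , -0.78]), array([-0.13,  0.2 , -0.34,  1.03,  0.  , -0.25]), array([-0.14,  0.53, -0.3 ,  0.73,  0.  , -0.26]), array([-0.6 ,  0.75, -0.06,  0.77,  0.  , -0.72]), array([-0.6 ,  0.57,  0.21,  1.21,  0.  , -0.72]), array([ 0.4 ,  0.55, -0.19,  0.83,  0.  ,  0.28])]
96.8 [array([-0.74,  0.53, -0.3 ,  0.73,  0.  ,  0.71]), array([-0.74,  0.38, -0.08,  1.1 ,  0.  ,  0.71]), array([-0.66,  0.48,  0.06,  1.15,  0.  ,  0.79]), array([-0.13,  0.2 , -0.34,  1.03,  0.  ,  1.33]), array([-0.14,  0.53, -0.3 ,  0.73,  0.  ,  1.31]), array([-0.6 ,  0.75, -0.06,  0.77,  0.  ,  0.85]), array([-0.6 ,  0.57,  0.21,  1.21,  0.  ,  0.85]), array([ 0.4 ,  0.55, -0.19,  0.83,  0.  ,  1.85])]
-83.2 [array([-0.74,  0.53, -0.3 ,  0.73,  0.  , -2.43]), array([-0.74,  0.38, -0.08,  1.1 ,  0.  , -2.43]), array([-0.66,  0.48,  0.06,  1.15,  0.  , -2.35]), array([-0.13,  0.2 , -0.34,  1.03,  0.  , -1.82]), array([-0.14,  0.53, -0.3 ,  0.73,  0.  , -1.83]), array([-0.6 ,  0.75, -0.06,  0.77,  0.  , -2.29]), array([-0.6 ,  0.57,  0.21,  1.21,  0.  , -2.29]), array([ 0.4 ,  0.55, -0.19,  0.83,  0.  , -1.29])]
```

```bash
python3 - <<'E'
from h import *
pick(SLIM,YAW+180,.075,60)
place(T1,YAW+180,.074); st("end")
for c in ("top","scene"):
    f=grab_frame(c); cv2.imwrite(f"pics/{c}1.png",f["img"][:,:,::-1])
a=cv2.imread("pics/top1.png")[195:315,220:420]; cv2.imwrite("pics/c1.png",cv2.resize(a,None,fx=4,fy=4,interpolation=2))
E
```

```text
hit False
grip t 6.9 p [ 0.4781 -0.3355  0.0753] gap 0.214 gf 58.5 F [-1.   1.5  3.9]
up t 7.8 p [ 0.4772 -0.3347  0.2381] gap 0.216 gf 58.7 F [ 0.2  0.2 -5.9]
touch True
down t 10.5 p [0.4848 0.0127 0.0743] gap 0.215 gf 59.9 F [0.4 0.6 4.1]
end t 12.2 p [0.4824 0.0129 0.2389] gap 0.998 gf 0.0 F [-1.5 -0.5 -0.4]
```

View pics/c1.png

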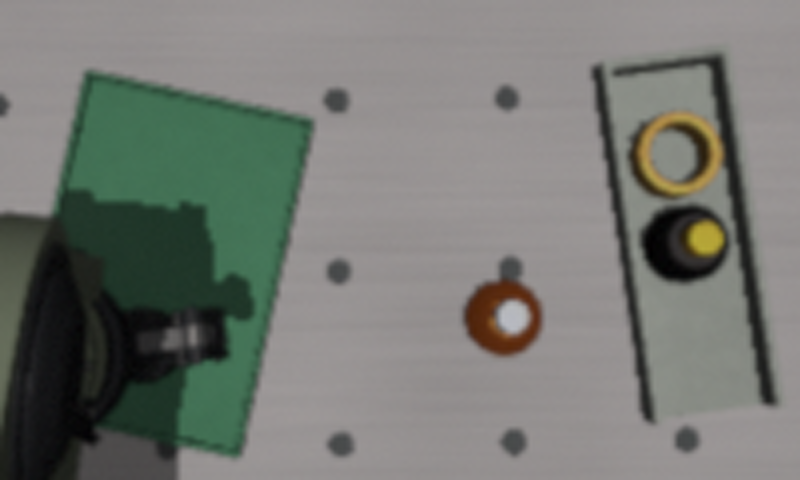

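The crop shows the channel holding only the blunt cone (396,254) and the bushing (389,233), so the slim cone has left it. The gripper hides the tray spot, but the grip and touch readings are right. Next is the blunt cone.

```bash
python3 - <<'E'
from h import *
pick(BLUNT,YAW+180,.0755,60)
place(T2,YAW+180,.0745); st("end")
over((.535,.3075),YAW+90,.3)
f=grab_frame("top"); im=f["img"]; a=im[218:246,375:405].astype(int); m=(a[...,0]-a[...,2]>40); ys,xs=np.nonzero(m)
print("bush",unproj(f,(375+(xs.min()+xs.max())/2,218+(ys.min()+ys.max())/2),.053),unproj(f,(375+xs.mean(),218+ys.mean()),.053))
cv2.imwrite("pics/c2.png",cv2.resize(im[195:315,220:420],None,fx=4,fy=4,interpolation=2)[:,:,::-1])
E
```

```text
hit False
grip t 15.4 p [ 0.5427 -0.328   0.0759] gap 0.216 gf 58.5 F [-0.4  1.2  2.6]
up t 16.4 p [ 0.5417 -0.3273  0.2379] gap 0.213 gf 58.8 F [-0.  -0.4 -9. ]
touch True
down t 19.0 p [ 0.5848 -0.0103  0.0748] gap 0.213 gf 60.0 F [-0.8  0.7  3.5]
end t 20.7 p [ 0.5819 -0.01    0.2387] gap 1.004 gf 0.0 F [ 0.3 -0.4 -0.8]
bush [ 0.59741807 -0.32273014  0.053     ] [ 0.59772342 -0.32243169  0.053     ]
```

View pics/c2.png

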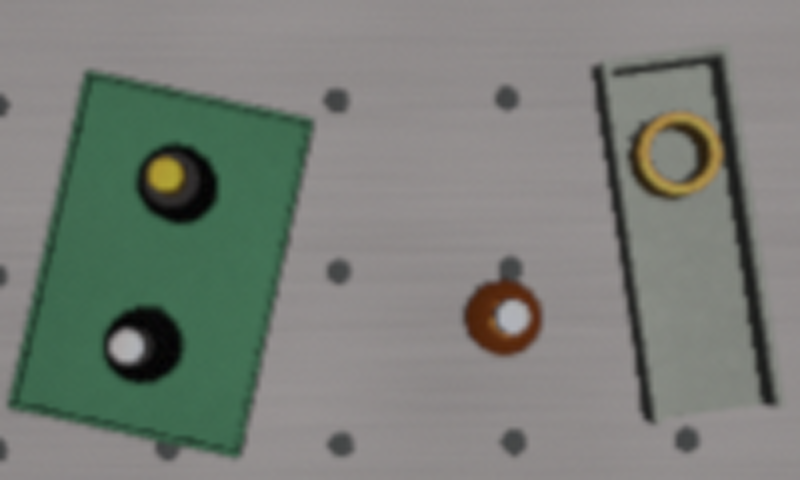

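Both cones stand in the tray: yellow stem at (261,238), steel stem at (251,281). The bushing is unmoved at (390,233), with the channel otherwise empty. I'll grip it along the channel, offset away from the end plate because the walls leave too little room for fingers on the sides.

```bash
python3 - <<'E'
from h import *
d=np.array([np.cos(np.radians(YAW)),np.sin(np.radians(YAW))]); B=np.array([.5975,-.3225]); g=B-.008*d; psi=YAW+90
over(g,psi); move_l([*g,.05],.25); print("hit",move_l([*g,.014],.06,until_force=10)); st("in")
grab(60); st("grip"); p=get_state()["position"]; move_l([p[0],p[1],HI],.15); st("up")
P=[.535,.3075]; over(P,psi); move_l([*P,.12],.2)
f=grab_frame("scene"); cv2.imwrite("pics/c3.png",cv2.resize(f["img"][110:220,310:440],None,fx=5,fy=5,interpolation=2)[:,:,::-1])
h=move_l([*P,.056],.04,until_force=4); st("down %s"%h)
E
```

```text
hit False
in t 26.5 p [ 0.5896 -0.3235  0.0139] gap 1.001 gf 0.0 F [ 0.7 -1.1  0.1]
grip t 26.9 p [ 0.5925 -0.3242  0.0163] gap 0.593 gf 62.2 F [4.6 1.9 4.4]
up t 28.6 p [ 0.592  -0.3238  0.2388] gap 0.594 gf 62.8 F [-0.1  0.1 -3.4]
down True t 32.9 p [0.5348 0.3075 0.0634] gap 0.596 gf 63.4 F [-0.5 -0.7  5. ]
```

View pics/c3.png

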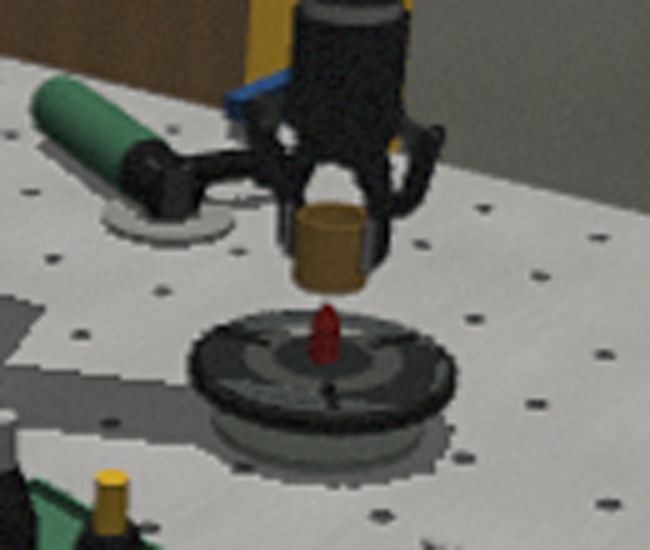

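The bushing hangs concentric above the pin (375,177), and it touched down at exactly the height expected for sitting on the faceplate (0.0634 against 0.0633). I'll release it and bring back the blunt cone.

```bash
python3 - <<'E'
from h import *
let_go(); sleep(.2); p=get_state()["position"]; move_l([p[0],p[1],HI],.2); st("rel")
pick(T2,YAW+180,.0745,60)
place(BLUNT,YAW+180,.0755); st("blunt")
pick(T1,YAW+180,.0742,60)
place(SLIM,YAW+180,.0752); st("slim")
over((.40,-.02),YAW+180,.35)
fs=[]
for c in ("top","scene"):
    f=grab_frame(c); cv2.imwrite(f"pics/{c}4.png",f["img"][:,:,::-1])
a=cv2.imread("pics/top4.png"); b=cv2.imread("pics/scene4.png")
r=lambda i,s:cv2.resize(i,s,interpolation=2)
o=np.vstack([np.hstack([r(a[200:310,340:450],(300,300)),r(a[230:295,100:165],(300,300))]),np.hstack([r(b[215:305,195:285],(300,300)),r(b[150:210,345:405],(300,300))])])
cv2.imwrite("pics/c4.png",o)
E
```

```text
rel t 34.6 p [0.5325 0.3065 0.2388] gap 1.001 gf 0.0 F [-0.9 -0.2 -0.6]
hit False
grip t 38.2 p [ 0.5852 -0.0103  0.0749] gap 0.213 gf 58.5 F [-0.8  0.9  3.3]
up t 39.2 p [ 0.5839 -0.0102  0.238 ] gap 0.216 gf 58.7 F [-0.4  0.6 -7.3]
touch True
down t 41.8 p [ 0.5424 -0.328   0.0759] gap 0.219 gf 59.9 F [-0.5  0.4  3.6]
blunt t 43.5 p [ 0.5401 -0.3261  0.2387] gap 1.002 gf 0.0 F [-1.4  0.6 -0.1]
hit False
grip t 46.6 p [0.4852 0.0127 0.0745] gap 0.217 gf 58.4 F [-1.5  1.5  4.6]
up t 47.6 p [0.4839 0.0128 0.2384] gap 0.213 gf 58.7 F [ 0.1 -0.1 -6. ]
touch True
down t 50.3 p [ 0.4778 -0.3355  0.0755] gap 0.212 gf 59.8 F [-0.5  0.   5. ]
slim t 52.0 p [ 0.4759 -0.3336  0.2387] gap 1.0 gf 0.0 F [ 0.3  0.3 -0.8]
```

View pics/c4.png

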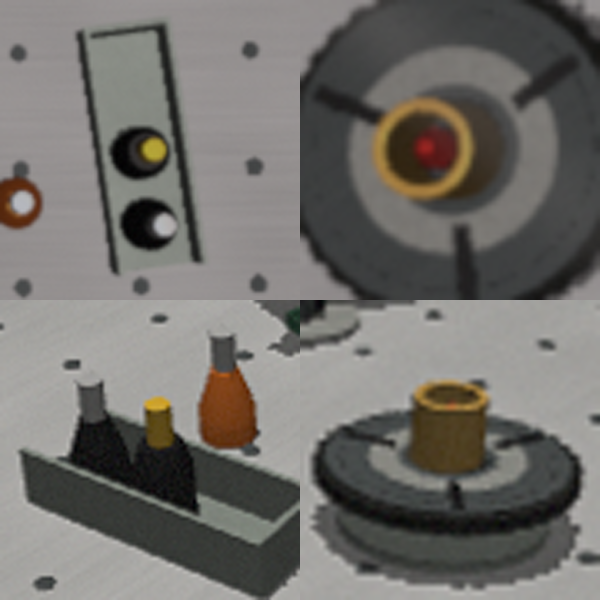

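```bash
python3 - <<'E'
import cv2,numpy as np
a=cv2.imread("pics/top0.png");b=cv2.imread("pics/top4.png")
def c(im,box,k):
    x0,y0,x1,y1=box; i=im[y0:y1,x0:x1].astype(int); B,G,R=i[...,0],i[...,1],i[...,2]
    m={"y":(R-B>70)&(G-B>50),"w":R>170,"k":R<35}[k]; ys,xs=np.nonzero(m); return (xs.mean()+x0).round(2),(ys.mean()+y0).round(2),len(xs)
for box,k in [((384,245,408,265),"y"),((393,275,406,289),"w"),((380,270,406,294),"k")]: print(k,c(a,box,k),c(b,box,k))
E
```

```text
y (np.float64(395.88), np.float64(254.22), 59) (np.float64(396.0), np.float64(254.5), 60)
w (np.float64(nan), np.float64(nan), 0) (np.float64(400.03), np.float64(282.4), 30)
k (np.float64(391.64), np.float64(281.32), 191) (np.float64(391.67), np.float64(281.49), 184)<stdin>:5: RuntimeWarning: Mean of empty slice.
  ret = ret.dtype.type(ret / rcount)
```

The picture shows both cones upright in the channel, with stems at (396,254) and (400,282), within 0.3 px (under 1 mm) of where they started. The bushing sits flat over the red pin at (127,262). The arm is clear, so I'm handing in.

```bash
python3 -c "
from h import *
st(); print(sign_off())"
```

```text
t 53.3 p [ 0.4004 -0.0208  0.3494] gap 1.001 gf 0.0 F [-0.4 -0.8 -0.2]
the job is handed in; nothing more can be done
None
```

The job is handed in at 53 s of the 136 s allowed: the bushing sits flat over the red pin, both cones stand upright within about 1 mm of their starting spots, and I never moved the square, the wrench or the spray can.

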